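# Index the sample carousel and weigh the yellow canister

### The job

Turn the carousel (the wheel on top has red pegs to push) until the yellow-lidded canister stands squarely in the middle of the hood's front opening, and let it come to rest there. Then lift that canister out through the opening and set it down gently, without dropping it, upright in the middle of the balance pan, and let go. Leave the other canisters standing in their pockets and do not shift the wash bottle or the stack of dishes.

Things in the scene. Friction and masses are not known exactly. Their poses are not given: they have to be found in the camera images.
- housing: Carousel stand, fixed: white square foot 310 x 310 mm, 24 mm high, with a clear hood plate (140 to 145 mm above the table) on four corner posts, covering the pockets except at the front opening. Origin on the carousel's vertical turning axis at table height, z up. -x points out through the middle of the opening, roughly towards the arm.
- opening (a point): Middle of the hood's front opening, on the hood plate, 115 mm from the turning axis in the stand's -x direction, 145 mm above the table. The opening is a notch 170 mm wide (85 mm either side) and open to the front; it starts 50 mm in front of the turning axis, the plate's front edge lies at 155 mm. A yellow stripe on the foot's front edge marks its middle.
- rotor_hub (a point): The turning carousel: this point is on its axis, on the disc's top (the canisters' seat), 40 mm above the table. Grey disc 300 mm across with six black pocket collars (inner radius 25.5 mm, 18 mm high) every 60 degrees, centres 115 mm from the axis; five hold canisters, one is empty. The hub rises through the hood and carries a black three-armed wheel, arm tops 163 mm high, with red pegs.
- rotor (a joint): Carousel angle in rad, 0 at the start of each episode, growing counterclockwise seen from above. It turns freely up to 7 rad either way and stays where it is left (friction about 0.15 N m, no detents), coasting a few degrees after a fast push.
- can_yellow: Aluminium sample canister, plain upright cylinder 46 mm in diameter and 85 mm tall, its top 20 mm a yellow lid of the same diameter (fixed on); this is the wanted one, about 0.1 to 0.23 kg. Origin at the centre of its underside, z up.
- peg0 (a point): Top centre of red peg 0 of the turning wheel: an upright round peg 14 mm in diameter, 41 mm tall, 55 mm from the turning axis, top 204 mm above the table; the three pegs are 120 degrees apart. Push it sideways to turn the carousel.
- peg1 (a point): Top centre of red peg 1 of the turning wheel: an upright round peg 14 mm in diameter, 41 mm tall, 55 mm from the turning axis, top 204 mm above the table; the three pegs are 120 degrees apart. Push it sideways to turn the carousel.
- peg2 (a point): Top centre of red peg 2 of the turning wheel: an upright round peg 14 mm in diameter, 41 mm tall, 55 mm from the turning axis, top 204 mm above the table; the three pegs are 120 degrees apart. Push it sideways to turn the carousel.
- can_blue: Aluminium sample canister, plain upright cylinder 46 mm in diameter and 85 mm tall, its top 20 mm a blue lid of the same diameter (fixed on); to be left in the carousel, 0.15 kg. Origin at the centre of its underside, z up.
- can_green: Aluminium sample canister, plain upright cylinder 46 mm in diameter and 85 mm tall, its top 20 mm a green lid of the same diameter (fixed on); to be left in the carousel, 0.15 kg. Origin at the centre of its underside, z up.
- can_white: Aluminium sample canister, plain upright cylinder 46 mm in diameter and 85 mm tall, its top 20 mm a white lid of the same diameter (fixed on); to be left in the carousel, 0.15 kg. Origin at the centre of its underside, z up.
- can_grey: Aluminium sample canister, plain upright cylinder 46 mm in diameter and 85 mm tall, its top 20 mm a dark grey lid of the same diameter (fixed on); to be left in the carousel, 0.15 kg. Origin at the centre of its underside, z up.
- balance: Electronic balance, fixed: white case 160 mm wide, 45 mm high, reaching from 90 mm in front (-x) to 110 mm behind the origin, with a grey display block (88 mm high) from 62 mm behind the origin. Origin on the table; the pan is 10 mm in front of it (-x).
- pan_top (a point): Centre of the upper face of the balance's round steel pan, 90 mm in diameter, 58 mm above the table; a blue disc 50 mm across marks its middle. The pan is on a soft spring: it sinks about 0.4 mm per newton, at most 5 mm.
- wash_bottle: White wash bottle with blue cap, 60 mm in diameter, 150 mm tall, standing; origin at the centre of its underside. Leave alone.
- dishes: Stack of clear dishes, 90 mm in diameter, 42 mm high; origin at the centre of its underside. Leave alone.

How it is judged:
On the way, in this order (a step that is already met when the one before it is completed fails the run):
1. the carousel is turned, without lifting the yellow-lidded canister, until its pocket stands in the middle of the hood's front opening (within 12 mm sideways) and is at rest (y of can_yellow in the frame of housing between -0.012 and 0.012 m and x of can_yellow in the frame of housing between -0.13 and -0.1 m and z of can_yellow in the frame of housing below 0.046 m and velocity of joint rotor between -0.08 and 0.08 rad/s), for 0.3 s.
2. the yellow-lidded canister is lifted out through the front opening (30 mm above its seat, within 35 mm of the opening's middle) (y of can_yellow in the frame of housing between -0.035 and 0.035 m and x of can_yellow in the frame of housing below -0.085 m and z of can_yellow in the frame of housing above 0.07 m).
At the end, for the whole second after the job is handed in: The yellow-lidded canister stands upright (within 0.05 rad) and still on the balance pan, its axis within 15 mm of the pan's centre; the carousel is at rest and the four other canisters stand upright in its pockets (horizontal distance between can_yellow and pan_top below 0.015 m and z of can_yellow in the frame of pan_top between -0.003 and 0.003 m and angle between can_yellow's own z axis and vertical below 0.05 rad and linear speed of can_yellow below 0.02 m/s and velocity of joint rotor between -0.05 and 0.05 rad/s and angle between each of can_blue, can_green, can_white, can_grey's own z axis and vertical below 0.1 rad and horizontal distance between can_blue and housing between 0.105 and 0.125 m and height (world z) of each of can_blue, can_green, can_white, can_grey below 0.046 m and horizontal distance between can_green and housing between 0.105 and 0.125 m and horizontal distance between can_white and housing between 0.105 and 0.125 m and horizontal distance between can_grey and housing between 0.105 and 0.125 m); the robot touches nothing.
It fails at once if the yellow-lidded canister is dropped onto the balance (let go more than 12 mm above the pan) (contact force between the fingers and can_yellow below 0.05 N and horizontal distance between can_yellow and pan_top below 0.07 m and z of can_yellow in the frame of pan_top above 0.012 m).
It fails at once if the canister is pressed onto the balance with more than 30 N (contact force between can_yellow and balance above 30 N).
It fails at once if the yellow-lidded canister is tipped over (angle between can_yellow's own z axis and vertical above 0.8 rad).
It fails at once if another canister is lifted or tipped (angle between any of can_blue, can_green, can_white, can_grey's own z axis and vertical above 0.3 rad or height (world z) of any of can_blue, can_green, can_white, can_grey above 0.06 m).
It fails at once if the wash bottle or the dish stack is shifted by more than 30 mm (distance of any of wash_bottle, dishes from where it was at the start of the episode above 0.03 m).
It also fails if it takes over 67 s, if anything falls off the work surface, if the arm or the gripper's body presses on something with over 40 N, if the wrist force passes 120 N, or if a joint passes its speed limit or range.

### The arm

A 6-joint arm with a two-finger parallel gripper is mounted at the origin on the work surface. World frame = base frame: x ahead of the robot, y to its left, z up, the work surface at z = 0. Lengths are in m, angles in rad, forces in N, time in s.
With the tool pointing down it reaches from about 0.25 to 0.775 m from the base axis. Payload 4 kg.
Tool frame: the origin (TCP) lies between the finger pads; the fingertips stand 14 mm ahead of it and the grasp point (between the pads) lies 5 mm behind it (robot.tips_ahead is the distance from the TCP to the fingertips, in m); z points along the fingers, y is the direction in which the jaws open and shut (so a half turn about z gives the same grasp; the last joint's range is limited). The gripper opens to 94 mm and grips with 3 to 60 N. Pads are 16 mm wide; open, the fingers measure 119 mm over their backs; the gripper's body (75 mm by 177 mm) begins 78 mm behind the grasp point.
Start: joints at [1.086, 0.087, 1.371, -0, 1.684, -0.103], TCP at [0.205, 0.51, 0.22] pointing down, gripper open.
Joint ranges: [-3.1, 3.1], [-0.76, 2.03], [0.27, 2.55], [-1.08, 4.22], [0.17, 2.65], [-2.57, 2.57]. Speed limits (rad/s): [2.79, 2.79, 3.14, 3.14, 3.14, 3.14].

### API

Orientations are given as [roll, pitch, yaw] about the fixed x, y, z axes, in that order (R = Rz(yaw) Ry(pitch) Rx(roll)).
In Python, from bench import robot, optics, job gives the robot as it stands.
- The arm moves only by the tool apply_moves, never from a script. Its argument "moves" is a list of rows, each a list of 3 entries, a list of its own where there are three numbers: the shift along the tool's x, y, z in cm, then the turn, a rotation vector about the tool's x, y, z in rad, then the opening, from 0 (shut) to 1 (fully open). In form: [[[tx, ty, tz], [rx, ry, rz], grip], ...]. A call has exactly 10 rows; each row is the pose to reach, as a shift and turn from the pose commanded when the call began, along the tool's axes at that moment; what a row does not reach only later rows make up. A row lasts 1/12 s, in which the tool goes at most 41.7 mm and 7.16 degrees, less where a joint would pass 70% of its speed; a pose out of reach is approached as far as the arm can. A call with a gripper value outside its range is refused whole. The fingers move at their own pace and stop on an object; the grip force is fixed at half the most. Time passes only in rows, so rows that repeat a pose let the fingers close, or fill a call up. It gives the time, the measured TCP pose, the force and the opening at its end, in the units of the state.
- robot.get_obs(): the state, without advancing time (a new reading comes with each control period).
- optics.snapshot(name): name is "scene" or "top" or "wrist"; returns the picture (420x560x3 uint8, red, green, blue); there is no depth.
- optics.get_calibration(name): a dict with "fx", "fy", "cx", "cy" (pixels), "rvec" (rotation vector, rad) and "tvec" (3), from world to camera coordinates, as OpenCV has them. Camera axes: x right, y down, z forward; pixel columns grow to the right and rows downward; lengths in m; the calibration is good to about 2 mm. A picture is of the moment at which its call begins: read the wrist's pose just before it. get_calibration takes no time and is no camera call; for the wrist camera it gives the pose at the moment of the call.
- job.close_job(): hands the job in, once; it reports no verdict.
The state is a dict: "time": time; "joint_positions": joint angles; "qvel": joint speeds; "joint_torque": joint torques, N m; "tool_pos": TCP position; "ee_rot": TCP orientation; "wrist_force": force on the tool from outside, world axes, zero at the start; "wrist_torque": the same for the moment, N m; "width": finger opening in m.
Only numpy, scipy, OpenCV 4.12 (cv2) and the standard library are available. Lean on these libraries where they do the work, as an engineer would, in place of code of your own. Each camera call takes 0.05 s, during which the arm holds its last target.

## Working session

There is one attempt and no reset: what is moved stays moved. The work goes in short steps, Python scripts to look and compute and a tool call to move; the robot and the scene stay as the last step left them, time stands still between calls to the robot, and variables do not carry over. Pictures are saved under pics/ and viewed, and the job is handed in when it is done.

Besides the shell and the picture viewer there is one more tool, called after "Call:" as name([rows], argument=value, ...), one row to a line, values as JSON. apply_moves: Moves the arm, as the interface text tells. Its arguments: {"type":"object","properties":{"moves":{"type":"array"}},"required":["moves"]}

```bash
mkdir -p pics
cat > h.py <<'E'
import numpy as np, cv2
from bench import robot, optics, job
def snap(n,f):
    im=optics.snapshot(n); cv2.imwrite('pics/'+f,im[:,:,::-1]); return im
def ray(n,z,*uvs):
    c=optics.get_calibration(n); R=cv2.Rodrigues(np.array(c['rvec']))[0]; t=np.array(c['tvec'])
    o=-R.T@t; out=[]
    for (u,v) in uvs:
        d=R.T@np.array([(u-c['cx'])/c['fx'],(v-c['cy'])/c['fy'],1]); s=(z-o[2])/d[2]; out.append((o+s*d))
    return np.array(out)
def proj(n,*ps):
    c=optics.get_calibration(n); K=np.array([[c['fx'],0,c['cx']],[0,c['fy'],c['cy']],[0,0,1]])
    return cv2.projectPoints(np.array(ps,float),np.array(c['rvec']),np.array(c['tvec']),K,None)[0].reshape(-1,2)
E
python3 - <<'E'
from h import *
o=robot.get_obs(); print(o)
for n in ('scene','top','wrist'):
    im=snap(n,n+'0.png')
    c=optics.get_calibration(n); print(n,c)
E
```

```text
{'time': 0.0, 'joint_positions': array([ 1.08587598e+00,  8.79747375e-02,  1.37221455e+00,  1.01656701e-05,
        1.68358022e+00, -1.03130175e-01]), 'qvel': array([-7.53401324e-04,  8.45130989e-04, -1.46108582e-04, -3.81336377e-04,
       -1.42704679e-03,  2.59554792e-05]), 'joint_torque': array([-4.86513163e-04, -3.40193224e+01, -3.02423286e+01,  7.16740661e-02,
        3.29971220e-02, -1.80380493e-04]), 'tool_pos': array([0.2047031 , 0.50994934, 0.21831349]), 'ee_rot': array([-3.13942841e+00, -2.34151274e-04,  2.75980336e+00]), 'wrist_force': array([-0.19068255,  0.36662897,  0.02676887]), 'wrist_torque': array([0.02224723, 0.04007737, 0.02529164]), 'width': 0.09429044313751171}
scene {'fx': 428.22738920782575, 'fy': 428.22738920782575, 'cx': 279.63906240991173, 'cy': 206.17964181959167, 'rvec': array([ 0.91749236,  2.57046706, -0.94570682]), 'tvec': array([ 0.4677287 , -0.1911412 ,  1.52347955])}
top {'fx': 433.2079389731585, 'fy': 433.2079389731585, 'cx': 274.5000357824901, 'cy': 209.44223902164904, 'rvec': array([ 2.22505144, -2.17060018,  0.04954548]), 'tvec': array([-0.01895563,  0.59321411,  1.0085126 ])}
wrist {'fx': 312.5198993589742, 'fy': 312.5198993589742, 'cx': 277.0388008961372, 'cy': 210.7986637667873, 'rvec': array([-2.42051201, -1.6342531 , -0.20894513]), 'tvec': array([-0.549299  , -0.02506784,  0.39216359])}
```

View pics/top0.png

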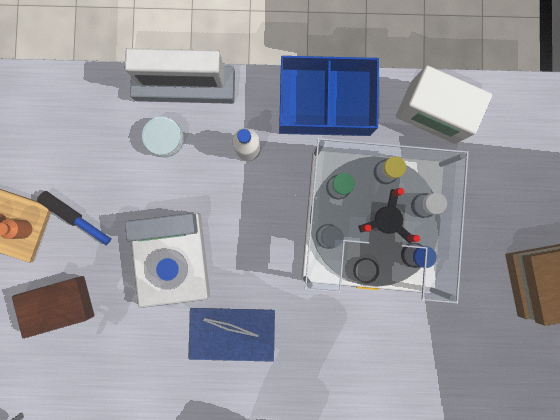

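View pics/scene0.png

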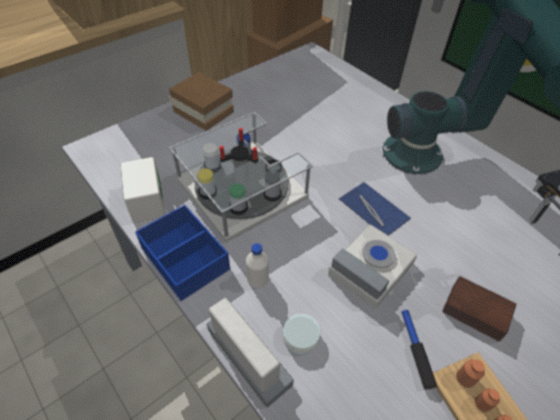

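View pics/wrist0.png

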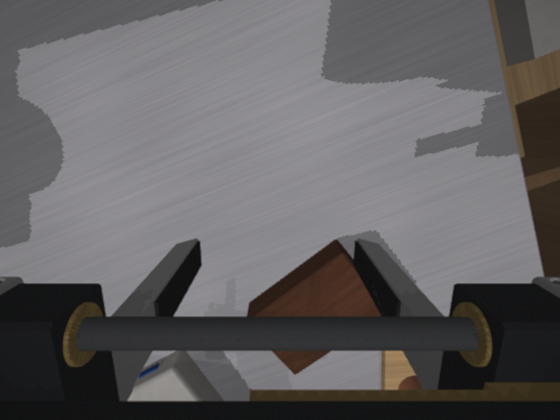

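The top view shows the carousel at about (388,220). The hood opening faces down, with the yellow stripe near (370,289). The yellow lid is at (396,167), the empty pocket at (366,270) and the pan at (167,269). I'll enlarge it.

Run:
```python
import cv2
im=cv2.imread('pics/top0.png')
cv2.imwrite('pics/c1.png',cv2.resize(im[130:310,295:480],None,fx=4,fy=3.3333*1.0 if 0 else 3.3,interpolation=cv2.INTER_CUBIC) if 0 else cv2.resize(im[130:310,295:480],None,fx=3.3,fy=3.3,interpolation=cv2.INTER_CUBIC))
cv2.imwrite('pics/c2.png',cv2.resize(im[205:310,120:215],None,fx=5,fy=5,interpolation=cv2.INTER_CUBIC))
```

```text
(no output)
```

View pics/c1.png

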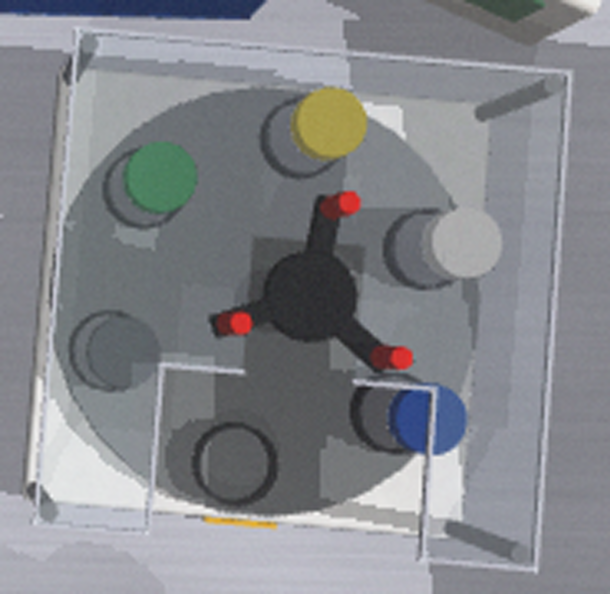

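View pics/c2.png

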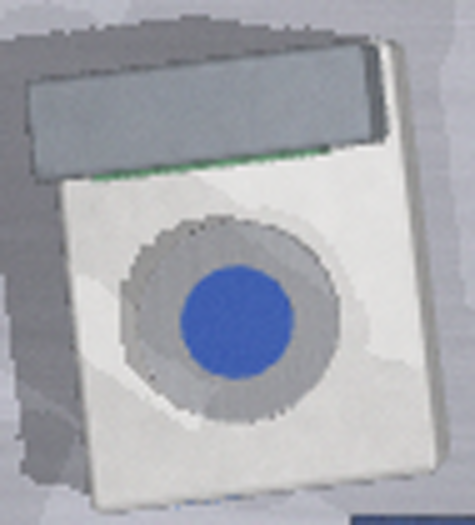

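Run:
```python
from h import *
def P(z,*c): return ray('top',z,*[(295+(a+.5)/3.3-.5,130+(b+.5)/3.3-.5) for a,b in c])[:,:2]
np.set_printoptions(precision=4,suppress=True)
lids=P(.125,(331,123),(160,177),(467,243),(428,419)); print('lids Y G W B',lids)
pegs=P(.204,(348,203),(238,323),(401,357)); print('pegs',pegs, pegs.mean(0))
hood=P(.145,(77,30),(572,72),(537,571),(35,523)); print('hood',hood,hood.mean(0))
emp=P(.058,(235,463)); print('empty',emp)
notch=P(.145,(161,365),(150,531),(437,388),(421,558)); print('notch',notch,)
print('stripe',P(.024,(240,521)))
from scipy.optimize import least_squares
# common centre fit: lids known radius .115, pegs .055
ang0=np.arctan2(*(lids[0]-pegs.mean(0))[::-1]); 
pts=np.vstack([lids,emp]); rad=np.r_[[.115]*5]
def f(p):
    c=p[:2]; return np.r_[np.linalg.norm(pts-c,axis=1)-.115,np.linalg.norm(pegs-c,axis=1)-.055]
s=least_squares(f,np.r_[pegs.mean(0)]); c=s.x; print('centre',c,s.fun)
print('lid ang',np.degrees(np.arctan2(*(pts-c).T[::-1])),'peg ang',np.degrees(np.arctan2(*(pegs-c).T[::-1])))
e=[hood[1]-hood[0],hood[2]-hood[3]]; print('hood y-dir ang',[np.degrees(np.arctan2(v[1],v[0])) for v in e],[np.degrees(np.arctan2(v[1],v[0])) for v in (hood[0]-hood[3],hood[1]-hood[2])])
print('pan',ray('top',.058,(120+236.5/5-.4,205+322/5-.4)))
print(ray('top',.15,(244,134)),ray('top',.042,(162,136)))
```

```text
lids Y G W B [[ 0.6845 -0.2564]
 [ 0.6472 -0.1476]
 [ 0.6098 -0.344 ]
 [ 0.4974 -0.3201]]
pegs [[ 0.6259 -0.2451]
 [ 0.5545 -0.182 ]
 [ 0.5371 -0.2768]] [ 0.5725 -0.2346]
hood [[ 0.7363 -0.0908]
 [ 0.7174 -0.4015]
 [ 0.4068 -0.3813]
 [ 0.4285 -0.0711]] [ 0.5722 -0.2362]
empty [[ 0.4608 -0.2125]]
notch [[ 0.5278 -0.1472]
 [ 0.4254 -0.1422]
 [ 0.5178 -0.3186]
 [ 0.413  -0.3097]]
stripe [[ 0.4174 -0.2238]]
centre [ 0.5725 -0.2344] [-0.0009 -0.0005  0.0007 -0.0011 -0.0011 -0.0005  0.0004  0.0002]
lid ang [ -11.0938   49.3125  -71.218  -131.2317  168.885 ] peg ang [ -11.2635  108.9941 -129.8542]
hood y-dir ang [np.float64(-93.47443581762795), np.float64(-94.00443109914238)] [np.float64(-3.6695124632804808), np.float64(-3.72575914463478)]
pan [[0.4518 0.2336 0.058 ]]
[[0.7413 0.0623 0.15  ]] [[0.7557 0.2599 0.042 ]]
```

```bash
cat >> h.py <<'E'
np.set_printoptions(precision=4,suppress=True)
from scipy.spatial.transform import Rotation as Ro
def delta(pos,yawdeg):
    o=robot.get_obs(); R=Ro.from_euler('xyz',o['ee_rot']); T=Ro.from_euler('xyz',[np.pi,0,np.radians(yawdeg)])
    s=R.inv().apply(np.array(pos)-o['tool_pos'])*100; r=(R.inv()*T).as_rotvec()
    print('t',o['time'],'tcp',o['tool_pos'],'yaw',np.degrees(o['ee_rot'][2]),'F',o['wrist_force'],'w',o['width'],'q6',o['joint_positions'][5])
    print('shift cm',s.round(2),'rot',r.round(3))
E
python3 - <<'E'
from h import *
o=robot.get_obs(); R=Ro.from_euler('xyz',o['ee_rot'])
c=optics.get_calibration('wrist'); Rc=cv2.Rodrigues(c['rvec'])[0]; p=-Rc.T@c['tvec']; print('cam in tool',R.inv().apply(p-o['tool_pos']))
delta((.6265,-.245,.27),168.8)
E
```

```text
cam in tool [ 0.0745  0.0002 -0.1662]
t 0.15 tcp [0.2047 0.51   0.2186] yaw 158.12715517590527 F [ 0.6945 -0.0136 -0.4543] w 0.09422660194569064 q6 -0.103101830551173
shift cm [-67.27 -54.36  -5.06] rot [-0.002 -0.    -0.186]
```

Call:
apply_moves([
  [[0,0,-4],[0,0,0],1],
  [[-67.3,-54.4,-5],[0,0,-0.186],1],
  [[-67.3,-54.4,-5],[0,0,-0.186],1],
  [[-67.3,-54.4,-5],[0,0,-0.186],1],
  [[-67.3,-54.4,-5],[0,0,-0.186],1],
  [[-67.3,-54.4,-5],[0,0,-0.186],1],
  [[-67.3,-54.4,-5],[0,0,-0.186],1],
  [[-67.3,-54.4,-5],[0,0,-0.186],1],
  [[-67.3,-54.4,-5],[0,0,-0.186],1],
  [[-67.3,-54.4,-5],[0,0,-0.186],1],
])

```text
time: 0.98
tool_pos: [0.3872, 0.1827, 0.2637]
ee_rot: [3.141, 0.0, 2.946]
wrist_force: [0.7, 0.0, 0.6]
width: 0.0941
```

Run:
```python
from h import *
delta((.6265,-.245,.27),168.8)
```

```text
t 0.9833 tcp [0.3872 0.1827 0.2637] yaw 168.80254695404847 F [0.705  0.0054 0.6352] w 0.09409415594860344 q6 -1.0671259217322984
shift cm [-31.78 -37.31  -0.63] rot [0. 0. 0.]
```

Call:
apply_moves([
  [[-31.8,-37.3,-0.6],[0,0,0],1],
  [[-31.8,-37.3,-0.6],[0,0,0],1],
  [[-31.8,-37.3,-0.6],[0,0,0],1],
  [[-31.8,-37.3,-0.6],[0,0,0],1],
  [[-31.8,-37.3,-0.6],[0,0,0],1],
  [[-31.8,-37.3,-0.6],[0,0,0],1],
  [[-31.8,-37.3,-0.6],[0,0,0],1],
  [[-31.8,-37.3,-0.6],[0,0,0],1],
  [[-31.8,-37.3,-0.6],[0,0,0],1],
  [[-31.8,-37.3,-0.6],[0,0,0],1],
])

```text
time: 1.82
tool_pos: [0.5908, -0.1809, 0.2684]
ee_rot: [3.141, -0.001, 2.945]
wrist_force: [0.1, 0.2, 0.3]
width: 0.0939
```

Run:
```python
from h import *
delta((.6265,-.245,.27),168.8)
```

```text
t 1.8167 tcp [ 0.5908 -0.1809  0.2684] yaw 168.75974075148054 F [0.0538 0.2463 0.33  ] w 0.09393420333466246 q6 -1.7636101479088775
shift cm [-4.75 -5.59 -0.17] rot [ 0.    -0.001 -0.001]
```

Call:
apply_moves([
  [[-3.5,-4.2,0],[0,0,0],1],
  [[-3.5,-4.2,0],[0,0,0],1],
  [[-3.5,-4.2,0],[0,0,0],1],
  [[-3.5,-4.2,0],[0,0,0],1],
  [[-3.5,-4.2,0],[0,0,0],1],
  [[-3.5,-4.2,0],[0,0,0],1],
  [[-3.5,-4.2,0],[0,0,0],1],
  [[-3.5,-4.2,0],[0,0,0],1],
  [[-3.5,-4.2,0],[0,0,0],1],
  [[-3.5,-4.2,0],[0,0,0],1],
])

```text
time: 2.65
tool_pos: [0.6164, -0.2264, 0.2694]
ee_rot: [-3.142, 0.001, 2.946]
wrist_force: [0.1, -0.0, 0.1]
width: 0.094
```

Run:
```python
from h import *
delta((.6265,-.245,.186),168.8)
snap('wrist','w1.png')
print(proj('wrist',(.6265,-.245,.204)))
```

```text
t 2.65 tcp [ 0.6164 -0.2264  0.2694] yaw 168.8204186745875 F [ 0.1105 -0.0202  0.0984] w 0.09401449775343283 q6 -1.8139792574071762
shift cm [-1.34 -1.63  8.34] rot [-0.     0.001  0.   ]
[[256.3247 244.1321]]
```

View pics/w1.png

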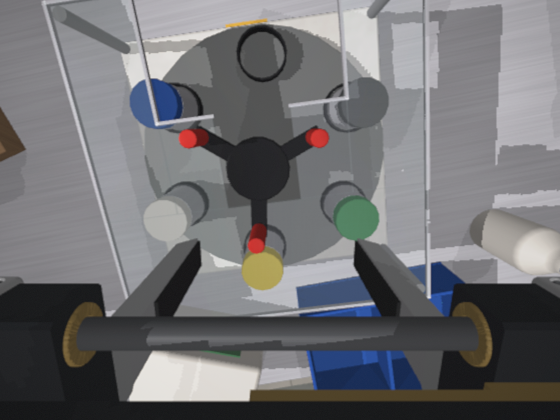

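The wrist view shows peg 0's top at (256,244), which matches the projection. I'll centre over it, descend and cage the peg.

Call:
apply_moves([
  [[-1.3,-1.6,0],[0,0,0],1],
  [[-1.3,-1.6,2],[0,0,0],0.6],
  [[-1.3,-1.6,4],[0,0,0],0.5],
  [[-1.3,-1.6,6],[0,0,0],0.5],
  [[-1.3,-1.6,8.3],[0,0,0],0.4],
  [[-1.3,-1.6,8.3],[0,0,0],0.3],
  [[-1.3,-1.6,8.3],[0,0,0],0.25],
  [[-1.3,-1.6,8.3],[0,0,0],0.2],
  [[-1.3,-1.6,8.3],[0,0,0],0.2],
  [[-1.3,-1.6,8.3],[0,0,0],0.2],
])

```text
time: 3.53
tool_pos: [0.627, -0.2456, 0.1884]
ee_rot: [-3.141, 0.004, 2.946]
wrist_force: [-0.7, -0.4, 0.4]
width: 0.0374
```

Run:
```python
from h import *
delta((.6265,-.245,.186),168.8)
snap('wrist','w2.png')
print(proj('wrist',(.6265,-.245,.204)))
```

```text
t 3.5333 tcp [ 0.627  -0.2456  0.1884] yaw 168.78645426268844 F [-0.6907 -0.3791  0.3558] w 0.037420898929229576 q6 -1.8325673876351913
shift cm [0.06 0.05 0.24] rot [-0.001  0.004 -0.   ]
[[277.4808 274.5471]]
```

View pics/w2.png

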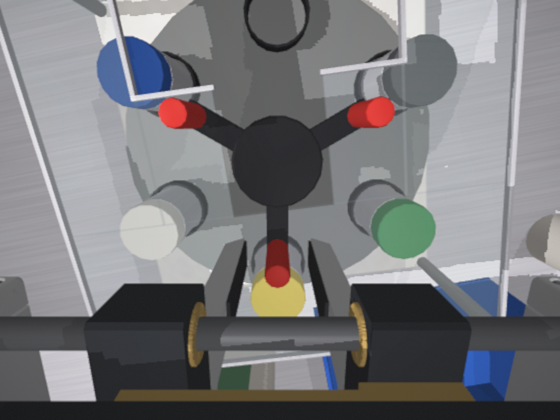

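Call:
apply_moves([
  [[0.05,0.05,0.1],[0,0,0],0.2],
  [[0.05,0.05,0.1],[0,0,0],0.2],
  [[0.05,0.05,0.1],[0,0,0],0.2],
  [[0.06,-0.34,0.1],[0,0,0.07],0.2],
  [[0.1,-0.72,0.1],[0,0,0.14],0.2],
  [[0.17,-1.1,0.1],[0,0,0.21],0.2],
  [[0.26,-1.47,0.1],[0,0,0.28],0.2],
  [[0.38,-1.84,0.1],[0,0,0.35],0.2],
  [[0.53,-2.19,0.1],[0,0,0.42],0.2],
  [[0.7,-2.54,0.1],[0,0,0.49],0.2],
])

```text
time: 4.42
tool_pos: [0.6155, -0.2676, 0.185]
ee_rot: [3.138, 0.001, 2.454]
wrist_force: [3.0, 2.2, 0.5]
width: 0.0183
```

```bash
cat >> h.py <<'E'
C=np.array([.5725,-.2344])
def pegpose(phi,z=.186,r=.055):
    a=np.radians(phi); delta((*(C+r*np.array([np.cos(a),np.sin(a)])),z),phi+180)
E
python3 - <<'E'
from h import *
pegpose(-11.2-28.1)
snap('top','t2.png')
im=cv2.imread('pics/t2.png'); cv2.imwrite('pics/c3.png',cv2.resize(im[130:310,295:480],None,fx=3.3,fy=3.3,interpolation=cv2.INTER_CUBIC))
E
```

```text
t 4.4167 tcp [ 0.6155 -0.2676  0.185 ] yaw 140.5917062642704 F [3.0242 2.2051 0.475 ] w 0.018260585238543865 q6 -1.3787299757389193
shift cm [-0.07 -0.16 -0.1 ] rot [ 0.003  0.001 -0.002]
```

View pics/c3.png

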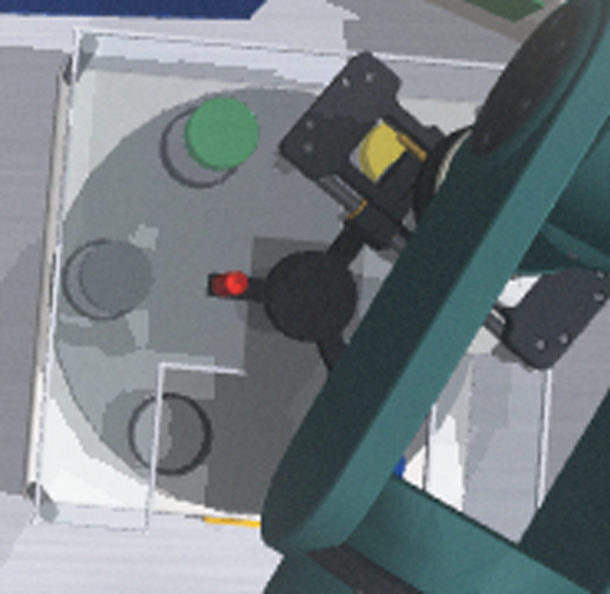

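The carousel is turning clockwise as intended, and the push force is about 3.7 N. I'll continue the arc.

Call:
apply_moves([
  [[0.01,-0.38,0],[0,0,0.07],0.2],
  [[0.05,-0.77,0],[0,0,0.14],0.2],
  [[0.12,-1.15,0],[0,0,0.21],0.2],
  [[0.21,-1.52,0],[0,0,0.28],0.2],
  [[0.33,-1.89,0],[0,0,0.35],0.2],
  [[0.48,-2.24,0],[0,0,0.42],0.2],
  [[0.65,-2.59,0],[0,0,0.49],0.2],
  [[0.84,-2.92,0],[0,0,0.56],0.2],
  [[1.05,-3.24,0],[0,0,0.63],0.2],
  [[1.29,-3.54,0],[0,0,0.7],0.2],
])

```text
time: 5.3
tool_pos: [0.5828, -0.287, 0.1849]
ee_rot: [3.139, -0.001, 1.755]
wrist_force: [2.7, 3.0, -0.3]
width: 0.0185
```

Run:
```python
from h import *
pegpose(-11.2-28.1-40.1)
```

```text
t 5.3 tcp [ 0.5828 -0.287   0.1849] yaw 100.55283024016083 F [ 2.7351  3.0061 -0.3077] w 0.018492660106411075 q6 -0.7300772810547866
shift cm [-0.14 -0.05 -0.11] rot [ 0.002 -0.001 -0.001]
```

Call:
apply_moves([
  [[0.0,-0.38,0],[0,0,0.07],0.2],
  [[0.0,-0.77,0],[0,0,0.14],0.2],
  [[0.05,-1.15,0],[0,0,0.21],0.2],
  [[0.13,-1.52,0],[0,0,0.28],0.2],
  [[0.25,-1.89,0],[0,0,0.35],0.2],
  [[0.4,-2.26,0],[0,0,0.42],0.2],
  [[0.57,-2.62,0],[0,0,0.49],0.2],
  [[0.76,-2.96,0],[0,0,0.56],0.2],
  [[0.97,-3.29,0],[0,0,0.63],0.2],
  [[1.21,-3.6,0],[0,0,0.7],0.2],
])

```text
time: 6.13
tool_pos: [0.5455, -0.2823, 0.1852]
ee_rot: [3.139, -0.002, 1.055]
wrist_force: [3.9, 0.4, -0.7]
width: 0.0186
```

Run:
```python
from h import *
pegpose(-11.2-28.1-80.2)
```

```text
t 6.1333 tcp [ 0.5455 -0.2823  0.1852] yaw 60.42418981477215 F [ 3.9326  0.3569 -0.7297] w 0.01863058785433356 q6 -0.054538040021324126
shift cm [-0.   -0.01 -0.08] rot [ 0.003 -0.002 -0.001]
```

Call:
apply_moves([
  [[0.01,-0.38,0],[0,0,0.07],0.2],
  [[0.05,-0.77,0],[0,0,0.14],0.2],
  [[0.12,-1.15,0],[0,0,0.21],0.2],
  [[0.21,-1.52,0],[0,0,0.28],0.2],
  [[0.33,-1.89,0],[0,0,0.35],0.2],
  [[0.48,-2.24,0],[0,0,0.42],0.2],
  [[0.65,-2.59,0],[0,0,0.49],0.2],
  [[0.84,-2.92,0],[0,0,0.56],0.2],
  [[1.05,-3.24,0],[0,0,0.63],0.2],
  [[1.29,-3.54,0],[0,0,0.7],0.2],
])

```text
time: 6.97
tool_pos: [0.5209, -0.2548, 0.1854]
ee_rot: [3.138, -0.002, 0.354]
wrist_force: [2.3, -1.5, -0.8]
width: 0.0189
```

Run:
```python
from h import *
pegpose(-183.7)
```

```text
t 6.9667 tcp [ 0.5209 -0.2548  0.1854] yaw 20.265386545517416 F [ 2.308  -1.511  -0.8074] w 0.01887162577992747 q6 0.6646219008847863
shift cm [ 0.52 -2.36 -0.06] rot [ 0.003 -0.003  0.418]
```

Call:
apply_moves([
  [[0.02,-0.33,0],[0,0,0.06],0.2],
  [[0.06,-0.68,0],[0,0,0.12],0.2],
  [[0.11,-1.0,0],[0,0,0.18],0.2],
  [[0.18,-1.36,0],[0,0,0.24],0.2],
  [[0.28,-1.7,0],[0,0,0.3],0.2],
  [[0.4,-2.04,0],[0,0,0.36],0.2],
  [[0.52,-2.34,0],[0,0,0.418],0.2],
  [[0.52,-2.34,0],[0,0,0.418],0.2],
  [[0.52,-2.34,0],[0,0,0.418],0.16],
  [[0.52,-2.34,0],[0,0,0.418],0.14],
])

```text
time: 7.8
tool_pos: [0.5164, -0.2313, 0.1851]
ee_rot: [3.14, 0.0, -0.061]
wrist_force: [0.7, -1.1, 2.0]
width: 0.0139
```

Run:
```python
from h import *
pegpose(-183.7)
snap('wrist','w3.png')
```

```text
t 7.8 tcp [ 0.5164 -0.2313  0.1851] yaw -3.499171111013791 F [ 0.6883 -1.0559  1.9781] w 0.013853870552894472 q6 1.1115284712175737
shift cm [ 0.12 -0.05 -0.09] rot [0.002 0.    0.004]
```

View pics/w3.png

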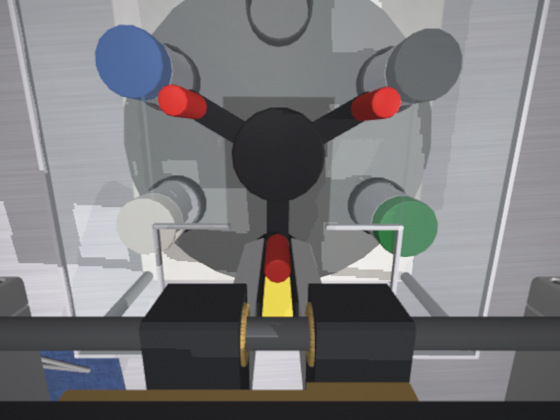

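The peg is pinched and the yellow canister is centred in the notch: the notch edges are at x≈155 and 400, and the peg and lid are at x≈278. Next I'll open slightly and rise.

Call:
apply_moves([
  [[0,0,0],[0,0,0],0.14],
  [[0,0,0],[0,0,0],0.2],
  [[0,0,0],[0,0,0],0.3],
  [[0,0,0],[0,0,0],0.3],
  [[0,0,-2],[0,0,0],0.4],
  [[0,0,-5],[0,0,0],0.6],
  [[0,0,-8],[0,0,0],0.9],
  [[-3,0,-10],[0,0,0],0.9],
  [[-6,0,-10],[0,0,0],0.9],
  [[-6,0,-10],[0,0,0],0.9],
])

```text
time: 8.68
tool_pos: [0.454, -0.226, 0.2874]
ee_rot: [3.14, -0.002, -0.063]
wrist_force: [-0.1, -0.4, -0.3]
width: 0.0646
```

Run:
```python
from h import *
delta((.4577,-.227,.28),-3.7)
snap('wrist','w4.png');snap('scene','s4.png');snap('top','t4.png')
im=cv2.imread('pics/s4.png'); cv2.imwrite('pics/c4.png',cv2.resize(im[100:260,140:340],None,fx=3.3,fy=3.3,interpolation=cv2.INTER_CUBIC))
print(proj('wrist',(.4577,-.227,.125)),proj('scene',(.4577,-.227,.125)))
```

```text
t 8.6833 tcp [ 0.454  -0.226   0.2874] yaw -3.607225853882191 F [-0.1044 -0.3561 -0.3403] w 0.06456729601485454 q6 1.0601893793866413
shift cm [0.37 0.07 0.74] rot [ 0.001 -0.002  0.002]
[[278.3086 198.5235]] [[271.0029 145.7978]]
```

View pics/w4.png

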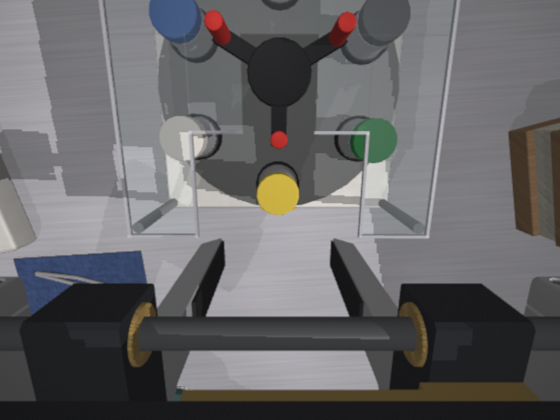

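View pics/c4.png

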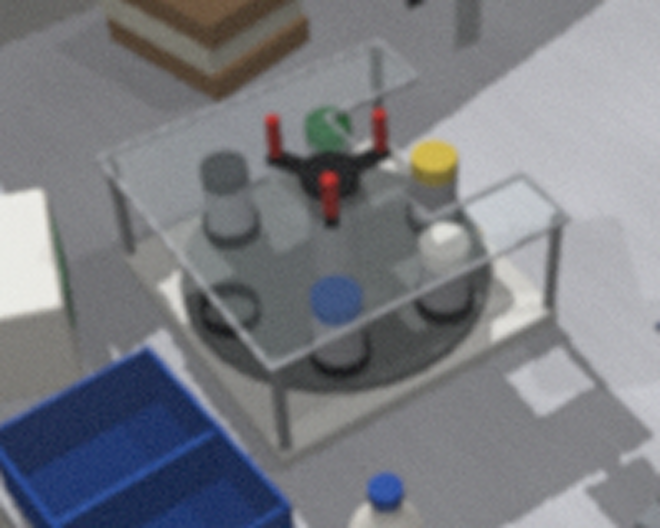

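Yellow lid at (278,194) in the wrist view, midway between the notch sides (193 and 362).

Run:
```python
from h import *
print(ray('wrist',.125,(278,194)),ray('scene',.125,(140+(435.5)/3.3-.35,100+158/3.3-.35)))
print(proj('wrist',(.5176,-.2308,.204)))
im=cv2.imread('pics/w4.png'); cv2.imwrite('pics/c5.png',cv2.resize(im[110:240,180:380],None,fx=4,fy=4,interpolation=cv2.INTER_CUBIC))
```

```text
[[ 0.4626 -0.227   0.125 ]] [[ 0.4613 -0.2195  0.125 ]]
[[278.6863 144.8388]]
```

View pics/c5.png

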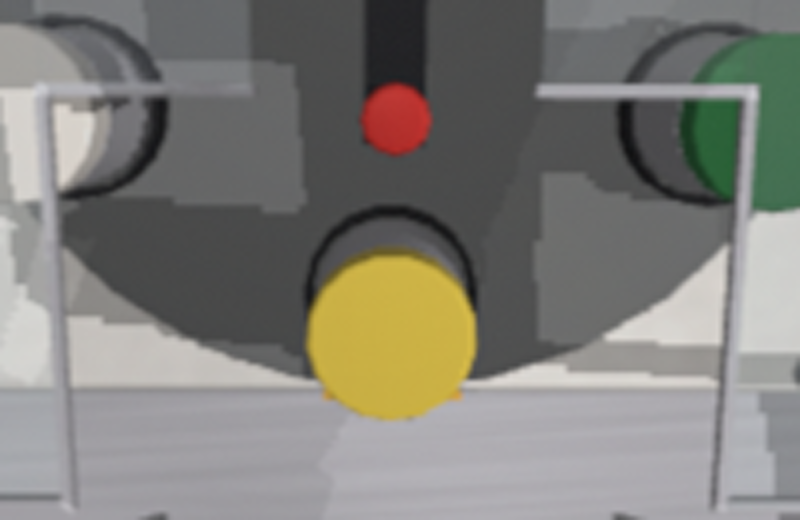

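Call:
apply_moves([
  [[0.2,0,2],[0,0,0],1],
  [[0.2,0,4],[0,0,0],1],
  [[0.2,0,6],[0,0,0],1],
  [[0.2,0,8],[0,0,0],1],
  [[0.2,0,8],[0,0,0],1],
  [[0.2,0,8],[0,0,0],1],
  [[0.2,0,8],[0,0,0],1],
  [[0.2,0,8],[0,0,0],1],
  [[0.2,0,8],[0,0,0],1],
  [[0.2,0,8],[0,0,0],1],
])

```text
time: 9.67
tool_pos: [0.4593, -0.227, 0.2062]
ee_rot: [3.141, -0.002, -0.062]
wrist_force: [0.3, 0.5, 0.0]
width: 0.0938
```

Run:
```python
from h import *
delta((.4577,-.227,.095),-3.7)
print(proj('wrist',(.4577,-.227,.125),(.5176,-.2308,.204)))
im=snap('wrist','w5.png')
```

```text
t 9.6667 tcp [ 0.4593 -0.227   0.2062] yaw -3.562061316160381 F [0.2568 0.467  0.0069] w 0.09380516150209282 q6 1.0631076652664226
shift cm [-0.18 -0.   11.12] rot [ 0.001 -0.002  0.002]
[[277.6832 222.1829]
 [278.1336 157.0255]]
```

View pics/w5.png

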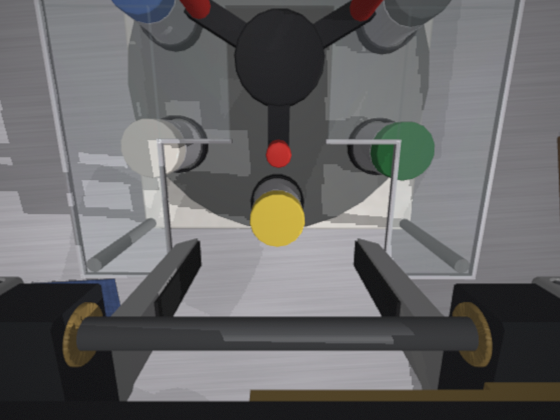

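The lid is at (278,219), within 3 px of the prediction. I'll descend now.

Call:
apply_moves([
  [[-0.05,0,2],[0,0,0],1],
  [[-0.05,0,4],[0,0,0],1],
  [[-0.05,0,6],[0,0,0],1],
  [[-0.05,0,8],[0,0,0],1],
  [[-0.05,0,9.5],[0,0,0],1],
  [[-0.05,0,11],[0,0,0],1],
  [[-0.05,0,11],[0,0,0],1],
  [[-0.05,0,11],[0,0,0],1],
  [[-0.05,0,11],[0,0,0],1],
  [[-0.05,0,11],[0,0,0],1],
])

```text
time: 10.55
tool_pos: [0.4591, -0.2273, 0.0966]
ee_rot: [3.14, -0.003, -0.062]
wrist_force: [0.3, 0.1, -0.3]
width: 0.0939
```

Run:
```python
from h import *
delta((.4585,-.227,.095),-3.7)
im=snap('wrist','w6.png')
```

```text
t 10.55 tcp [ 0.4591 -0.2273  0.0966] yaw -3.567394297579154 F [ 0.2644  0.1422 -0.2995] w 0.09386542703750492 q6 1.0626400427059857
shift cm [-0.06 -0.02  0.16] rot [ 0.001 -0.003  0.002]
```

View pics/w6.png

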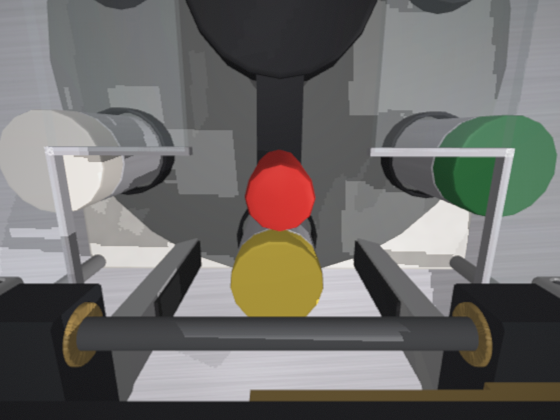

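The lid is centred between the fingers. Closing.

Call:
apply_moves([
  [[0,0,0],[0,0,0],0.8],
  [[0,0,0],[0,0,0],0.7],
  [[0,0,0],[0,0,0],0.6],
  [[0,0,0],[0,0,0],0.5],
  [[0,0,0],[0,0,0],0.45],
  [[0,0,0],[0,0,0],0.4],
  [[0,0,0],[0,0,0],0.4],
  [[0,0,0],[0,0,0],0.4],
  [[0,0,0],[0,0,0],0.4],
  [[0,0,0],[0,0,0],0.4],
])

```text
time: 11.43
tool_pos: [0.4582, -0.2267, 0.0948]
ee_rot: [-3.142, 0.0, -0.062]
wrist_force: [0.8, -0.3, -0.4]
width: 0.0458
```

Run:
```python
from h import *
delta((.4585,-.227,.095),-3.7)
```

```text
t 11.4333 tcp [ 0.4582 -0.2267  0.0948] yaw -3.5614656722073175 F [ 0.7895 -0.3498 -0.4377] w 0.045783058554357714 q6 1.0625965086196207
shift cm [ 0.04  0.03 -0.02] rot [-0.     0.     0.002]
```

Call:
apply_moves([
  [[0,0,-0.5],[0,0,0],0.4],
  [[0,0,-1],[0,0,0],0.4],
  [[0,0,-2],[0,0,0],0.4],
  [[0,0,-3],[0,0,0],0.4],
  [[0,0,-4.5],[0,0,0],0.4],
  [[0,0,-6],[0,0,0],0.4],
  [[0,0,-8],[0,0,0],0.4],
  [[0,0,-10],[0,0,0],0.4],
  [[0,0,-12],[0,0,0],0.4],
  [[0,0,-13],[0,0,0],0.4],
])

```text
time: 12.27
tool_pos: [0.4593, -0.2273, 0.2292]
ee_rot: [3.139, -0.005, -0.062]
wrist_force: [0.0, 0.3, -1.5]
width: 0.046
```

Run:
```python
from h import *
delta((.4518,.2336,.23),-3.7)
delta((.4518,.2336,.23),30)
snap('wrist','w7.png')
snap('scene','s7.png')
```

```text
t 12.2667 tcp [ 0.4593 -0.2273  0.2292] yaw -3.560278253022183 F [ 0.0326  0.2982 -1.5089] w 0.045981082981269475 q6 1.0626514993200842
shift cm [ -3.61 -45.95  -0.23] rot [ 0.003 -0.005  0.002]
t 12.2667 tcp [ 0.4593 -0.2273  0.2292] yaw -3.560278253022183 F [ 0.0326  0.2982 -1.5089] w 0.045981082981269475 q6 1.0626514993200842
shift cm [ -3.61 -45.95  -0.23] rot [ 0.004 -0.004 -0.586]
```

View pics/w7.png

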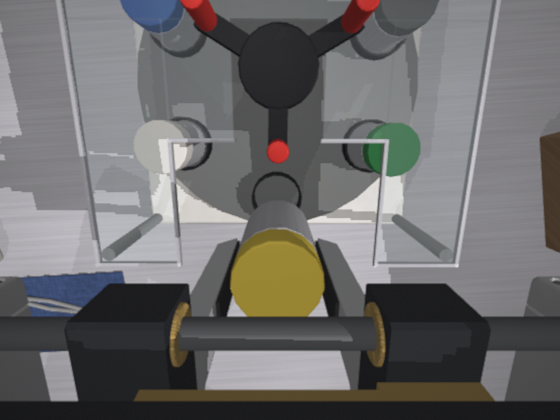

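View pics/s7.png

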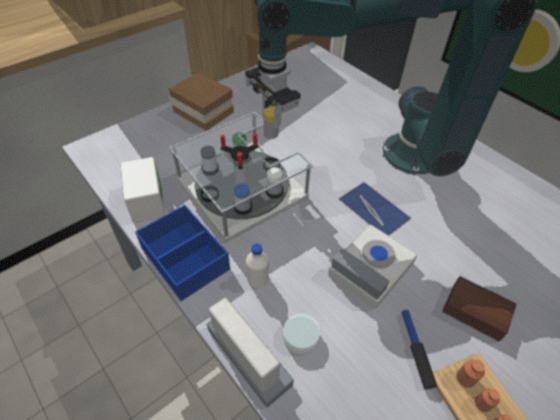

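The canister is lifted clear (force about 1.5 N). Carrying it to the balance.

Call:
apply_moves([
  [[-0.2,-1.5,0],[0,0,0],0.4],
  [[-0.4,-4,0],[0,0,0],0.4],
  [[-0.7,-7.5,0],[0,0,0],0.4],
  [[-1,-11,0],[0,0,0],0.4],
  [[-1.2,-14.5,0],[0,0,0],0.4],
  [[-1.5,-18,0],[0,0,0],0.4],
  [[-1.8,-21.5,0],[0,0,0],0.4],
  [[-2,-25,0],[0,0,0],0.4],
  [[-2.3,-28.5,0],[0,0,0],0.4],
  [[-2.5,-32,0],[0,0,0],0.4],
])

```text
time: 13.2
tool_pos: [0.4513, 0.0966, 0.2232]
ee_rot: [-3.142, 0.003, -0.062]
wrist_force: [0.2, -1.4, -1.4]
width: 0.0457
```

Call:
apply_moves([
  [[-0.3,-3.2,0],[0,0,0],0.4],
  [[-0.5,-6,0],[0,0,0],0.4],
  [[-0.8,-8.5,0],[0,0,0],0.4],
  [[-1,-11,0],[0,0,0],0.4],
  [[-1.1,-13,0],[0,0,0],0.4],
  [[-1.1,-14,0],[0,0,0],0.4],
  [[-1.1,-14,0],[0,0,0],0.4],
  [[-1.1,-14,0],[0,0,0],0.4],
  [[-1.1,-14,0],[0,0,0],0.4],
  [[-1.1,-14,0],[0,0,0],0.4],
])

```text
time: 14.03
tool_pos: [0.4509, 0.2336, 0.2248]
ee_rot: [3.141, 0.0, -0.064]
wrist_force: [0.6, 0.1, -1.7]
width: 0.0457
```

Run:
```python
from h import *
delta((.4518,.2336,.135),-3.7)
print(proj('wrist',(.4518,.2336,.058),(.4518,.2336,.26)))
im=snap('wrist','w8.png')
```

```text
t 14.0333 tcp [0.4509 0.2336 0.2248] yaw -3.6549060888910825 F [ 0.6439  0.1284 -1.6799] w 0.04570118233581986 q6 2.0010628393736587
shift cm [ 0.09 -0.01  8.98] rot [0.    0.    0.001]
[[277.3692 196.9835]
 [277.9654 289.4468]]
```

View pics/w8.png

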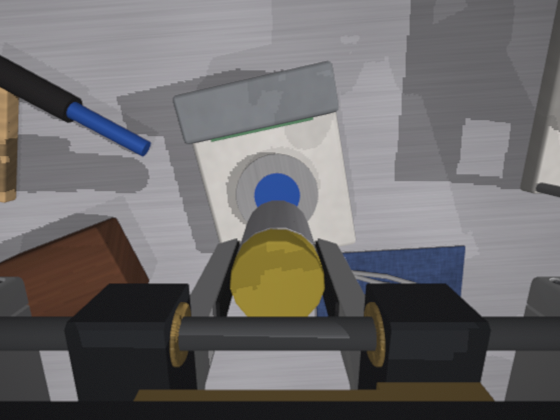

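The blue disc is at about (277.5,196), matching the predicted (277.4,197). Lowering.

Call:
apply_moves([
  [[0.05,0,1],[0,0,0],0.4],
  [[0.05,0,2.5],[0,0,0],0.4],
  [[0.05,0,4.5],[0,0,0],0.4],
  [[0.05,0,6.5],[0,0,0],0.4],
  [[0.05,0,8],[0,0,0],0.4],
  [[0.05,0,9],[0,0,0],0.4],
  [[0.05,0,9.7],[0,0,0],0.4],
  [[0.05,0,10.2],[0,0,0],0.4],
  [[0.05,0,10.2],[0,0,0],0.4],
  [[0.05,0,10.2],[0,0,0],0.4],
])

```text
time: 14.92
tool_pos: [0.4517, 0.2347, 0.1234]
ee_rot: [-3.141, -0.001, -0.062]
wrist_force: [0.4, -0.1, -0.9]
width: 0.0459
```

Run:
```python
from h import *
delta((.4518,.2336,.113),-3.7)
```

```text
t 14.9167 tcp [0.4517 0.2347 0.1234] yaw -3.570514265735831 F [ 0.3825 -0.1483 -0.8562] w 0.045905739834276656 q6 2.0008732015883433
shift cm [0.01 0.11 1.04] rot [-0.    -0.001  0.002]
```

Call:
apply_moves([
  [[0,0.1,0.2],[0,0,0],0.4],
  [[0,0.1,0.4],[0,0,0],0.4],
  [[0,0.1,0.5],[0,0,0],0.4],
  [[0,0.1,0.6],[0,0,0],0.4],
  [[0,0.1,0.7],[0,0,0],0.4],
  [[0,0.1,0.8],[0,0,0],0.4],
  [[0,0.1,0.9],[0,0,0],0.4],
  [[0,0.1,0.9],[0,0,0],0.4],
  [[0,0.1,0.9],[0,0,0],0.4],
  [[0,0.1,0.9],[0,0,0],0.4],
])

```text
time: 15.75
tool_pos: [0.4514, 0.2337, 0.114]
ee_rot: [-3.142, -0.0, -0.062]
wrist_force: [-0.4, -0.3, -0.6]
width: 0.0457
```

Run:
```python
from h import *
delta((.4518,.2336,.112),-3.7)
delta((.4518,.2336,.112),-3.7)
snap('scene','s9.png'); snap('wrist','w9.png')
delta((.4518,.2336,.112),-3.7)
im=cv2.imread('pics/s9.png'); cv2.imwrite('pics/c9.png',cv2.resize(im[200:310,310:440],None,fx=5,fy=5,interpolation=cv2.INTER_CUBIC))
```

```text
t 15.75 tcp [0.4514 0.2337 0.114 ] yaw -3.5647887858208622 F [-0.4365 -0.3023 -0.5691] w 0.04569641585564087 q6 1.9991212418694124
shift cm [0.05 0.   0.2 ] rot [-0.    -0.     0.002]
t 15.75 tcp [0.4514 0.2337 0.114 ] yaw -3.5647887858208622 F [-0.4365 -0.3023 -0.5691] w 0.04569641585564087 q6 1.9991212418694124
shift cm [0.05 0.   0.2 ] rot [-0.    -0.     0.002]
t 15.85 tcp [0.4514 0.2337 0.114 ] yaw -3.56418134810727 F [ 0.0524 -0.0444 -1.9342] w 0.04521060858320238 q6 1.999103306677147
shift cm [0.04 0.01 0.2 ] rot [-0.    -0.     0.002]
```

View pics/c9.png

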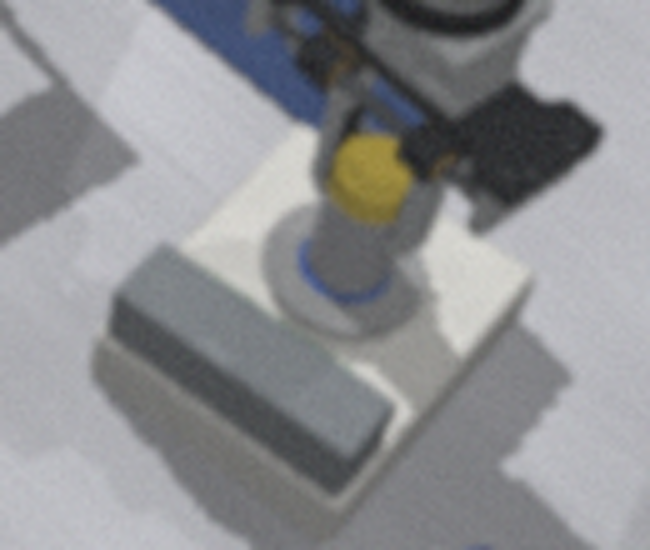

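Call:
apply_moves([
  [[0,0,0.05],[0,0,0],0.4],
  [[0,0,0.1],[0,0,0],0.4],
  [[0,0,0.15],[0,0,0],0.4],
  [[0,0,0.2],[0,0,0],0.4],
  [[0,0,0.2],[0,0,0],0.4],
  [[0,0,0.2],[0,0,0],0.4],
  [[0,0,0.2],[0,0,0],0.4],
  [[0,0,0.2],[0,0,0],0.4],
  [[0,0,0.2],[0,0,0],0.4],
  [[0,0,0.2],[0,0,0],0.4],
])

```text
time: 16.68
tool_pos: [0.4513, 0.2337, 0.112]
ee_rot: [-3.142, -0.0, -0.062]
wrist_force: [-0.3, -0.2, -0.7]
width: 0.0453
```

Run:
```python
from h import *
delta((.4518,.2336,.112),-3.7)
```

```text
t 16.6833 tcp [0.4513 0.2337 0.112 ] yaw -3.5649832952708684 F [-0.2561 -0.1722 -0.7273] w 0.04532569490865337 q6 1.999121798216166
shift cm [ 0.05  0.   -0.  ] rot [-0.    -0.     0.002]
```

Call:
apply_moves([
  [[0,0,0.03],[0,0,0],0.4],
  [[0,0,0.06],[0,0,0],0.4],
  [[0,0,0.1],[0,0,0],0.4],
  [[0,0,0.12],[0,0,0],0.4],
  [[0,0,0.15],[0,0,0],0.4],
  [[0,0,0.15],[0,0,0],0.4],
  [[0,0,0.15],[0,0,0],0.4],
  [[0,0,0.15],[0,0,0],0.4],
  [[0,0,0.15],[0,0,0],0.4],
  [[0,0,0.15],[0,0,0],0.4],
])

```text
time: 17.52
tool_pos: [0.4514, 0.2337, 0.1106]
ee_rot: [-3.141, -0.0, -0.062]
wrist_force: [-1.8, -1.2, 3.1]
width: 0.0456
```

Run:
```python
from h import *
delta((.4518,.2336,.112),-3.7)
snap('scene','s10.png')
delta((.4518,.2336,.112),-3.7)
im=cv2.imread('pics/s10.png'); cv2.imwrite('pics/c10.png',cv2.resize(im[215:285,350:410],None,fx=8,fy=8,interpolation=cv2.INTER_CUBIC))
```

```text
t 17.5167 tcp [0.4514 0.2337 0.1106] yaw -3.5628188386047337 F [-1.7925 -1.2398  3.1426] w 0.045568910611679135 q6 1.9991017613002489
shift cm [ 0.04  0.01 -0.14] rot [-0.    -0.     0.002]
t 17.5667 tcp [0.4514 0.2337 0.1106] yaw -3.563695339384573 F [-1.2659 -0.976   3.7453] w 0.045971906809458576 q6 1.9990987968981406
shift cm [ 0.04  0.01 -0.14] rot [-0.    -0.     0.002]
```

View pics/c10.png

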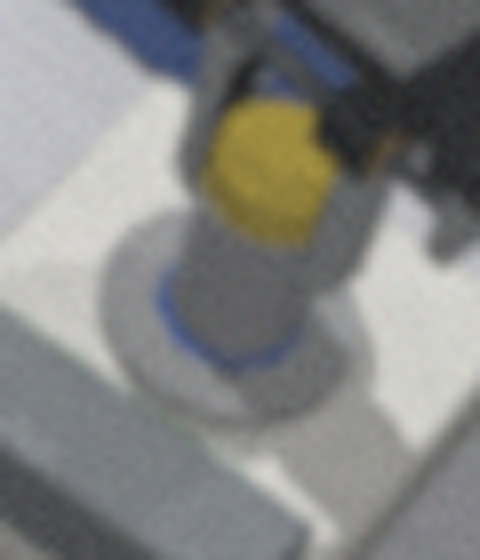

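The force on the tool went from about −1.5 N to +3.5 N, so the canister is on the pan. I'll ease up 1 mm, then open gently.

Call:
apply_moves([
  [[0,0,-0.05],[0,0,0],0.4],
  [[0,0,-0.1],[0,0,0],0.4],
  [[0,0,-0.1],[0,0,0],0.47],
  [[0,0,-0.1],[0,0,0],0.5],
  [[0,0,-0.1],[0,0,0],0.55],
  [[0,0,-0.1],[0,0,0],0.65],
  [[0,0,-0.1],[0,0,0],0.8],
  [[0,0,-0.1],[0,0,0],0.95],
  [[0,0,-0.1],[0,0,0],0.95],
  [[0,0,-0.1],[0,0,0],0.95],
])

```text
time: 18.4
tool_pos: [0.4513, 0.2337, 0.1114]
ee_rot: [-3.142, -0.0, -0.062]
wrist_force: [-0.5, -0.1, -0.7]
width: 0.0816
```

Run:
```python
from h import *
delta((.4518,.2336,.112),-3.7)
snap('wrist','w11.png')
```

```text
t 18.4 tcp [0.4513 0.2337 0.1114] yaw -3.5609374795762077 F [-0.4745 -0.0714 -0.7151] w 0.08163973041454489 q6 1.9990715343031555
shift cm [ 0.05  0.   -0.06] rot [-0.    -0.     0.002]
```

View pics/w11.png

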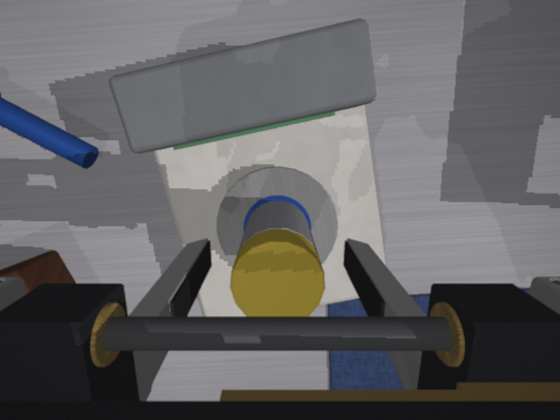

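The canister is free and standing on the blue disc with an even rim. Rising.

Call:
apply_moves([
  [[0,0,0],[0,0,0],1],
  [[0,0,-1],[0,0,0],1],
  [[0,0,-3],[0,0,0],1],
  [[0,0,-5],[0,0,0],1],
  [[0,0,-8],[0,0,0],1],
  [[0,0,-11],[0,0,0],1],
  [[0,0,-14],[0,0,0],1],
  [[0,0,-16],[0,0,0],1],
  [[0,0,-16],[0,0,0],1],
  [[-10,0,-16],[0,0,0],1],
])

```text
time: 19.28
tool_pos: [0.4141, 0.236, 0.2702]
ee_rot: [3.141, -0.001, -0.066]
wrist_force: [-0.6, 0.3, 0.2]
width: 0.0941
```

Call:
apply_moves([
  [[-4,8,0],[0,0,0],1],
  [[-8,12,0],[0,0,0],1],
  [[-8,16,0],[0,0,0],1],
  [[-8,20,0],[0,0,0],1],
  [[-8,20,0],[0,0,0],1],
  [[-8,20,0],[0,0,0],1],
  [[-8,20,0],[0,0,0],1],
  [[-8,20,0],[0,0,0],1],
  [[-8,20,0],[0,0,0],1],
  [[-8,20,0],[0,0,0],1],
])

```text
time: 20.12
tool_pos: [0.3176, 0.0426, 0.271]
ee_rot: [-3.141, 0.001, -0.06]
wrist_force: [0.4, -0.2, -0.2]
width: 0.0942
```

Run:
```python
from h import *
snap('top','t12.png');snap('scene','s12.png')
print(robot.get_obs()['tool_pos'])
im=cv2.imread('pics/t12.png'); cv2.imwrite('pics/c12.png',cv2.resize(im[130:310,120:480],None,fx=2.2,fy=2.2,interpolation=cv2.INTER_CUBIC))
print(proj('top',(.4518,.2336,.143),(.4518,.2336,.058)))
```

```text
[0.3176 0.0426 0.2711]
[[156.5935 272.8223]
 [166.9014 269.0146]]
```

View pics/c12.png

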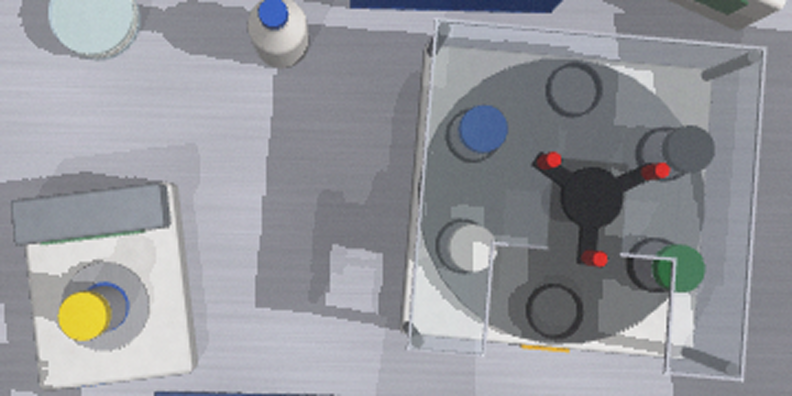

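View pics/s12.png

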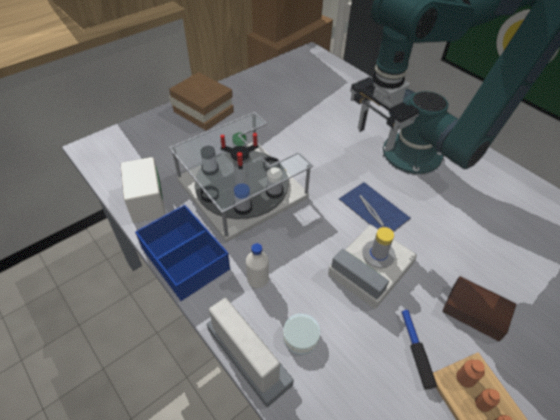

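The lid sits at about (158,273) in the top image, against (156.6,272.8) for perfect centring, so it is roughly 3–4 mm off and upright. The other four canisters are in their pockets and the wash bottle and dishes haven't moved. Handing in.

Run:
```python
from h import *
print(job.close_job())
```

```text
the job is handed in; nothing more can be done
None
```

The yellow-lidded canister is on the balance pan and the job is handed in at about 20 s; no verdict was reported.

- **What I did:** I held peg 0 loosely between the fingers and turned the carousel about 173° clockwise until the yellow canister stood in the hood opening. In the wrist picture it was within about 1 mm of the foot stripe's middle. I lifted it straight up through the opening and lowered it onto the pan, pressing with about 5 N. I then eased up 1 mm, let go and moved the arm clear.
- **Last checks:** In the final pictures the canister stands upright, about 3–4 mm from the pan centre (15 mm allowed). The other four canisters are upright in their pockets, the wash bottle and dishes look unmoved, and the arm touches nothing.
- **Disagreement:** With the canister at the opening, the scene camera put it about 7 mm to the side of the wrist-camera position. I used the wrist view because it shows the canister directly against the notch and stripe.

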